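# Grade turned bushings by size on the inspection rail

### The arm

A 6-joint arm with a two-finger parallel gripper is mounted at the origin on a cart in front of the work surface, level with it; the furniture and walls round the work are solid. World frame = base frame: x ahead of the robot, y to its left, z up, the work surface at z = 0. Lengths are in mm, angles in rad, forces in N, time in s.
With the tool pointing down it reaches from about 350 to 975 mm from the base axis. Payload 7.1 kg.
Tool frame: the origin (TCP) lies at the very end of the fingers, on their centre line; the grasp point (between the pads) lies 19 mm behind it (ctrl.grasp_offset is the distance from the TCP to the grasp point, in mm); z points along the fingers, y is the line along which they close (so a half turn about z gives the same grasp; the last joint's range is limited). The gripper opens to 88 mm and grips with 3 to 60 N. Pads are 20 mm wide; open, the fingers measure 115 mm over their backs; the gripper's body (75 mm by 178 mm) begins 61 mm behind the grasp point.
Start: joints at [-1.279, 0.423, 1.63, -0, 1.089, -0.019], TCP at [191.155, -595.033, 222.675] pointing down, gripper open.
Joint ranges: [-3, 3], [-0.9, 2.11], [0.09, 2.58], [-1.31, 4.45], [0.11, 2.69], [-2.54, 2.54]. Speed limits (rad/s): [2.39, 2.39, 3.01, 3.14, 3.14, 3.14].

### API

Orientations are given as a rotation vector (axis times angle).
In Python, from workcell import ctrl, viewer, ticket, models gives the robot as it stands.
- The arm moves only by the tool play_rows, never from a script. Its arguments are lists of equal length, an entry for each row: "dp": the shift along the world's x, y, z in mm, a list of three; "yaw": the turn about the world's z in degrees. In form: {"dp": [[tx, ty, tz], ...], "yaw": [yaw, ...]}. A call has 1 to 8 rows; each row shifts and turns the commanded pose from where the row before left it; what a row does not reach is not made up. A row lasts 1/12 s, in which the tool goes at most 41.7 mm and 7.16 degrees, less where a joint would pass 70% of its speed; a pose out of reach is approached as far as the arm can. A call is refused whole if a number of a shift passes 41.7 or a number of a turn 7.16, either way. A call with a gripper value outside its range is refused whole. "gripper" is the closure, from 0 (fully open) to 1 (shut), set as the call begins (left out, the last holds). The fingers move at their own pace and stop on an object; the grip force is fixed at half the most. Time passes only in rows, so rows that do not move let the fingers close. It gives the time, the measured TCP pose, the force, the opening and the grip force at its end, in the units of the state.
- ctrl.get_obs(): the state, without advancing time (a new reading comes with each control period).
- viewer.get_image(name): name is "side" or "top" or "wrist"; returns a dict with "pixels" (384x512x3 uint8, red, green, blue), "range_z" (384x512 float32, mm along the optical axis (not along the pixel's ray), 0 where there is no reading), "fx", "fy", "cx", "cy" (pixels), "dist_coeffs" ([k1, k2, p1, p2, k3] as OpenCV has them; the pictures are not rectified), "T" (4x4, takes a point from camera to world coordinates); the wrist camera has in their place "hand_eye" (4x4, takes a point from camera to tool coordinates, whose origin is the TCP and whose axes are the flange's). Camera axes: x right, y up, looking along -z (the intrinsics and any distortion apply to the point x, -y, -z); pixel columns grow to the right and rows downward; lengths in mm; the calibration is good to about 2 mm. A picture is of the moment at which its call begins: read the wrist's pose just before it.
- ticket.close_job(): hands the job in; it is judged then, once.
Trained networks look in a picture, given as the dict that the camera call returned (one of the last four; its "shot" number tells which), for a name from the list of things; names that differ only in an ending like _2 or _b are one class to them, and where a whole thing is asked for, a point or a joint stands for the part that bears it (a point fixed in the world has none). Each returns a list of dicts, best first, with "conf" (0 to 1); they miss things now and then, are a little off and sometimes report something else, mostly with a low value. They report only what shows in the picture. A call takes as long as a camera call. They do not tell look-alikes from the thing itself.
- models.look_for(picture, name): "bbox" ([centre column, centre row, width, height] in pixels, round what is visible of it).
- models.landmark_of(picture, name): "location" ([column, row] in pixels: a listed point, or the origin of a listed thing).
The state is a dict: "t": time; "qpos": joint angles; "qvel": joint speeds; "joint_torque": joint torques, N m; "ee_pos": TCP position; "orientation": TCP orientation; "ft_force": force on the tool from outside, world axes, zero at the start; "moment": the same for the moment, N m; "width": finger opening in mm; "grasp_force": force on a finger pad.
Only numpy, scipy, OpenCV 4.12 (cv2) and the standard library are available. Lean on these libraries where they do the work, as an engineer would, in place of code of your own. Each camera call takes 0.05 s, during which the arm holds its last target. There are 200 camera calls.

### The job

Get the four turned brass bushings ready for measuring: stand them upright on the rail in order of size, one in the middle of each pad, with the smallest on the pad next to the red end block and the largest at the black end. Leave the loupe standing where it is.

Things in the scene. Friction and masses are not known exactly. Their poses are not given: they have to be found in the camera images.
- bushing_22: the smallest of four loose turned brass bushings (plain yellow metal round sleeves, upright): outer diameter 22 mm, height 26 mm, through bore 10.7 mm; 30 g, give or take a third. Origin at the centre of its underside, z up along its axis; it looks the same at any yaw
- bushing_32: the second smallest of four loose turned brass bushings (plain yellow metal round sleeves, upright): outer diameter 32 mm, height 34 mm, through bore 19.2 mm; 60 g, give or take a third. Origin at the centre of its underside, z up along its axis; it looks the same at any yaw
- bushing_42: the second largest of four loose turned brass bushings (plain yellow metal round sleeves, upright): outer diameter 42 mm, height 42 mm, through bore 27.7 mm; 100 g, give or take a third. Origin at the centre of its underside, z up along its axis; it looks the same at any yaw
- bushing_52: the largest of four loose turned brass bushings (plain yellow metal round sleeves, upright): outer diameter 52 mm, height 50 mm, through bore 36.2 mm; 160 g, give or take a third. Origin at the centre of its underside, z up along its axis; it looks the same at any yaw
- pad_1: one of four equal fixed black rubber pads, 64 x 66 mm and 3 mm thick, with a thin printed yellow circle 58 mm across round its middle; the pads stand in a straight row 80 mm apart, centre to centre, on a 12 mm high, 70 x 400 mm aluminium rail that lies fixed on the bench (pad_1 is number 1 counted from the robot's left). Origin at the centre of the pad's underside, so the top of the pad is 3 mm above it and 15 mm above the bench; y runs along the row, to the robot's left
- pad_2: one of four equal fixed black rubber pads, 64 x 66 mm and 3 mm thick, with a thin printed yellow circle 58 mm across round its middle; the pads stand in a straight row 80 mm apart, centre to centre, on a 12 mm high, 70 x 400 mm aluminium rail that lies fixed on the bench (pad_2 is number 2 counted from the robot's left). Origin at the centre of the pad's underside, so the top of the pad is 3 mm above it and 15 mm above the bench; y runs along the row, to the robot's left
- pad_3: one of four equal fixed black rubber pads, 64 x 66 mm and 3 mm thick, with a thin printed yellow circle 58 mm across round its middle; the pads stand in a straight row 80 mm apart, centre to centre, on a 12 mm high, 70 x 400 mm aluminium rail that lies fixed on the bench (pad_3 is number 3 counted from the robot's left). Origin at the centre of the pad's underside, so the top of the pad is 3 mm above it and 15 mm above the bench; y runs along the row, to the robot's left
- pad_4: one of four equal fixed black rubber pads, 64 x 66 mm and 3 mm thick, with a thin printed yellow circle 58 mm across round its middle; the pads stand in a straight row 80 mm apart, centre to centre, on a 12 mm high, 70 x 400 mm aluminium rail that lies fixed on the bench (pad_4 is number 4 counted from the robot's left). Origin at the centre of the pad's underside, so the top of the pad is 3 mm above it and 15 mm above the bench; y runs along the row, to the robot's left
- red_end: fixed red plastic block, 66 x 22 mm and 22 mm high, on one end of the rail, 65 mm beyond the centre of the last pad; the other end carries an equal black block. Which end is red changes from start to start. Origin at the centre of its underside, on top of the rail (12 mm above the bench)
- loupe: black stand loupe, 37 mm round and 36 mm high, glass in its open top, loose, standing upright among the bushings; it is to stay where it is. Origin at the centre of its underside
Mind the look-alikes: they are no part of the job. What is shaped like the bushing_22 but white is not meant. What is shaped like the bushing_52 but pink is not meant.

How it is judged:
By the outcome, as a careful person would: the job done as asked, in the order asked, and still so for the second after the job is handed in, with the robot touching nothing.
It also fails if it takes over 93 s, if anything falls off the work surface, if the arm or the gripper's body presses on something with over 40 N, if the wrist force passes 120 N, or if a joint passes its speed limit or range.

## Working session

There is one attempt and no reset: what is moved stays moved. The work goes in short steps, Python scripts to look and compute and a tool call to move; the robot and the scene stay as the last step left them, time stands still between calls to the robot, and variables do not carry over. Pictures are saved under pics/ and viewed, at most 14 in all, crops included, and the job is handed in when it is done.

Besides the shell and the picture viewer there is one more tool, called after "Request:" as name(argument=value, ...) on one line, values as JSON. play_rows: Moves the arm, as the interface text tells. Its arguments: {"type":"object","properties":{"dp":{"type":"array"},"yaw":{"type":"array"},"gripper":{"type":"number"}},"required":["dp","yaw"]}

```bash
mkdir -p pics; cat > h.py <<'E'
import numpy as np, cv2
from workcell import ctrl, viewer, ticket, models
def cloud(im,T=None):
    K=np.array([[im['fx'],0,im['cx']],[0,im['fy'],im['cy']],[0,0,1.]])
    h,w=im['range_z'].shape
    u,v=np.meshgrid(np.arange(w),np.arange(h))
    p=cv2.undistortPoints(np.stack([u,v],-1).reshape(-1,1,2).astype(np.float64),K,np.array(im['dist_coeffs'],float)).reshape(h,w,2)
    z=im['range_z'].astype(float)
    P=np.stack([p[...,0]*z,-p[...,1]*z,-z],-1)
    T=np.array(im['T'] if T is None else T)
    W=P@T[:3,:3].T+T[:3,3]
    W[z<=0]=np.nan
    return W
def wristT(im,o):
    M=np.eye(4);M[:3,:3]=cv2.Rodrigues(np.array(o['orientation'],float))[0];M[:3,3]=o['ee_pos']
    return M@np.array(im['hand_eye'])
def save(im,n,crop=None,s=1):
    p=im['pixels']
    if crop: a,b,c,d=crop;p=p[b:d,a:c]
    cv2.imwrite('pics/'+n,cv2.resize(p[...,::-1],None,fx=s,fy=s,interpolation=cv2.INTER_CUBIC))
E
python3 - <<'E'
from h import *
o=ctrl.get_obs();print({k:np.round(v,3) for k,v in o.items()},ctrl.grasp_offset)
im=viewer.get_image('top');save(im,'top.png',s=1.5);W=cloud(im);np.save('top.npy',W);np.save('toppix.npy',im['pixels'])
for n in ['bushing_22','bushing_32','bushing_42','bushing_52','pad_1','red_end','loupe']:
    for d in models.look_for(im,n)[:6]:
        c,r,w,h=d['bbox']
        print(n,round(d['conf'],2),np.round(d['bbox']),np.round(W[int(r),int(c)]))
s=viewer.get_image('side');save(s,'side.png',s=1.5)
E
```

```text
{'t': np.float64(0.0), 'qpos': array([-1.279,  0.424,  1.631, -0.   ,  1.089, -0.019]), 'qvel': array([ 0.   , -0.002, -0.001,  0.001, -0.   , -0.001]), 'joint_torque': array([ 0.0000e+00, -5.4463e+01, -2.7367e+01,  6.4000e-02,  2.3000e-02,
       -0.0000e+00]), 'ee_pos': array([ 191.004, -594.523,  221.928]), 'orientation': array([-3.102, -0.486,  0.   ]), 'ft_force': array([ 0.56 ,  0.361, -0.215]), 'moment': array([0.022, 0.003, 0.004]), 'grasp_force': np.float64(0.0), 'width': np.float64(88.03)} 18.700000000000003
bushing_22 0.65 [304. 226.  18.  18.] [ 466. -122.    1.]
bushing_22 0.55 [272. 224.  12.  15.] [474. -22.  -1.]
bushing_22 0.51 [334. 212.  16.  16.] [ 509. -222.    1.]
bushing_22 0.45 [172. 224.  10.  12.] [474. 301.  29.]
bushing_32 0.65 [304. 226.  18.  18.] [ 466. -122.    1.]
bushing_32 0.55 [272. 224.  12.  15.] [474. -22.  -1.]
bushing_32 0.51 [334. 212.  16.  16.] [ 509. -222.    1.]
bushing_32 0.45 [172. 224.  10.  12.] [474. 301.  29.]
bushing_42 0.65 [304. 226.  18.  18.] [ 466. -122.    1.]
bushing_42 0.55 [272. 224.  12.  15.] [474. -22.  -1.]
bushing_42 0.51 [334. 212.  16.  16.] [ 509. -222.    1.]
bushing_42 0.45 [172. 224.  10.  12.] [474. 301.  29.]
bushing_52 0.65 [304. 226.  18.  18.] [ 466. -122.    1.]
bushing_52 0.55 [272. 224.  12.  15.] [474. -22.  -1.]
bushing_52 0.51 [334. 212.  16.  16.] [ 509. -222.    1.]
bushing_52 0.45 [172. 224.  10.  12.] [474. 301.  29.]
pad_1 0.94 [271. 181.  20.  19.] [613. -18.  13.]
pad_1 0.93 [245. 180.  24.  20.] [617.  63.  21.]
pad_1 0.76 [295. 182.  19.  20.] [608. -99.  18.]
pad_1 0.66 [222. 180.  24.  20.] [619. 141.  15.]
red_end 0.53 [317. 179.   7.  25.] [ 610. -169.   34.]
loupe 0.46 [228. 228.   8.  10.] [458. 118.  30.]
```

```bash
python3 - <<'E'
import cv2,numpy as np
p=np.load('toppix.npy')[140:270,140:380]
cv2.imwrite('pics/topc.png',cv2.resize(p[...,::-1],None,fx=3.3,fy=3.3,interpolation=cv2.INTER_CUBIC))
E
```

```text
(no output)
```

View pics/topc.png

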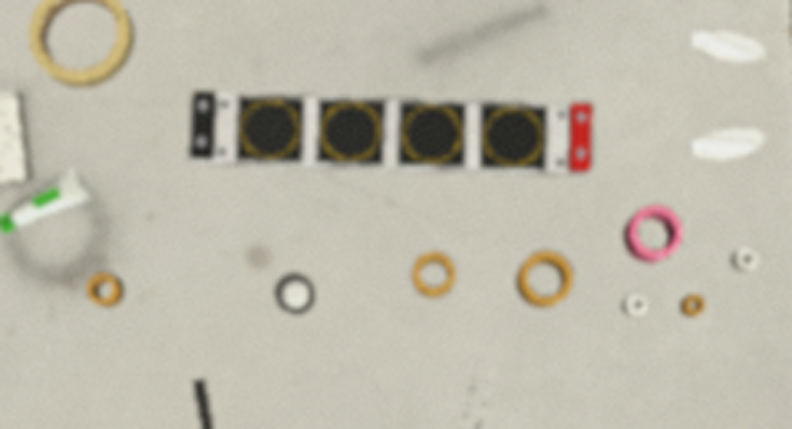

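View pics/side.png

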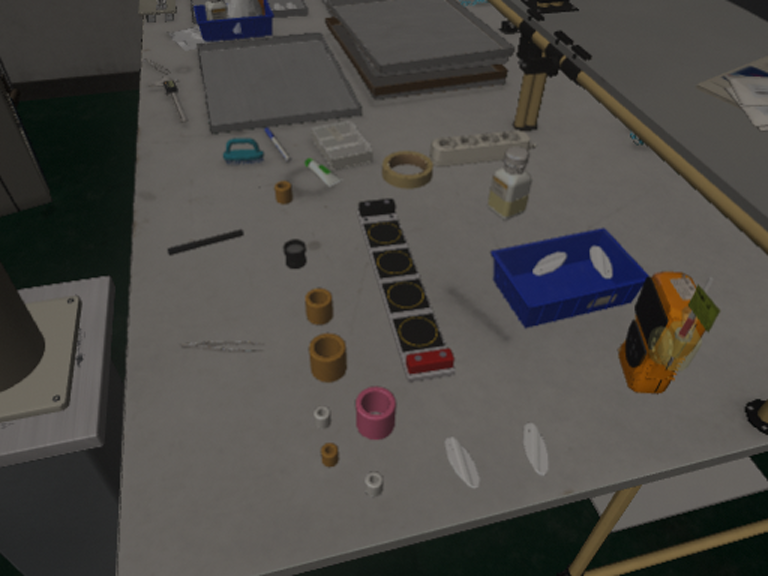

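The picture shows bushing_22 at top pixel (350,232). The white look-alikes are at (333,232) and (366,218), and the pink one is at (338,211). bushing_52 is at (305,224), bushing_42 at (271,223), bushing_32 at (172,228), and the loupe at (229,229). The red end is at (316,181), next to pad_4.

The candidates for bushing_22 are (350,232) brass and (333,232), (366,218) white. For bushing_52 they are (305,224) brass and (338,211) pink. In both cases the brass one fits the description.

```bash
python3 - <<'E'
from h import *
im=viewer.get_image('top');p=im['pixels'];T=np.array(im['T'])
K=np.array([[im['fx'],0,im['cx']],[0,im['fy'],im['cy']],[0,0,1.]])
def at(u,v,z):
    q=cv2.undistortPoints(np.array([[[u,v]]],float),K,np.array(im['dist_coeffs'],float))[0,0]
    d=T[:3,:3]@np.array([q[0],-q[1],-1]);o=T[:3,3];return o+d*(z-o[2])/d[2]
print(T[:3,3])
for n,u,v,z in [('22',349.7,232.4,26),('32',172.1,227.6,34),('42',271.5,223,42),('52',305.2,224.2,50),('w1',333,232.2,26),('w2',366,218.5,26),('pink',338.2,210.6,50),('loupe',229.4,229.1,36),('p1',222,179.5,15),('p2',246.6,179.8,15),('p3',270.9,180,15),('p4',295.3,181,15),('red',316,181,34)]:
    print(n,np.round(at(u,v,z)[:2]))
save(im,'c.png',(295,195,380,250),9)
E
```

```text
[3.43104439e+02 1.28815970e+00 1.49202491e+03]
22 [ 437. -269.]
32 [462. 297.]
42 [470. -20.]
52 [ 464. -125.]
w1 [ 439. -215.]
w2 [ 480. -324.]
pink [ 505. -231.]
loupe [454. 113.]
p1 [618. 138.]
p2 [615.  58.]
p3 [613. -21.]
p4 [ 608. -101.]
red [ 604. -166.]
```

View pics/c.png

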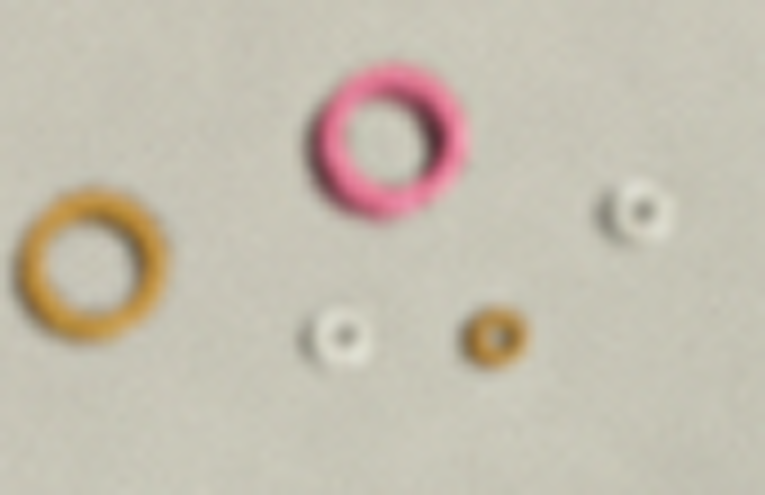

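The crop confirms it: brass bushing_52 at about (305,224) and brass bushing_22 at about (350,232), clearly distinct from the pink and white ones. I'll turn the closing axis across the rail and go above bushing_22.

Request:
play_rows(dp=[[25,32,10],[25,32,10],[25,32,10],[25,32,10],[25,32,10],[25,32,10],[25,32,10],[25,32,10]], yaw=[7,7,7,7,7,7,7,7], gripper=0)

```text
t: 1.17
ee_pos: [391.2, -338.3, 303.1]
orientation: [2.506, 1.893, 0.0]
ft_force: [0.1, -0.0, -0.7]
width: 87.9
grasp_force: 0.0
```

Request:
play_rows(dp=[[25,34,10],[25,34,10],[0,0,0],[0,0,0]], yaw=[7,7,0,0])

```text
t: 1.5
ee_pos: [439.6, -273.3, 322.2]
orientation: [2.259, 2.181, 0.0]
ft_force: [-0.5, 0.1, -0.2]
width: 88.3
grasp_force: 0.0
```

```bash
python3 - <<'E'
from h import *
o=ctrl.get_obs();im=viewer.get_image('wrist')
print(np.round(o['ee_pos'],1),np.round(o['orientation'],3),o['width'],o['t']);print(np.round(im['hand_eye'],3),im['fx'],im['cx'],im['cy'],im['dist_coeffs'])
R=cv2.Rodrigues(np.array(o['orientation'],float))[0];print(np.round(R,3))
save(im,'w1.png');
W=cloud(im,wristT(im,o));print([np.round(W[r,c]) for r,c in [(10,10),(10,500),(370,10),(370,500),(192,256)]])
E
```

```text
[ 439.6 -273.3  322.2] [2.259 2.181 0.   ] 88.25719689960022 1.5
[[-1.00000e-03  9.56000e-01  2.93000e-01  8.10600e+01]
 [ 1.00000e+00  1.00000e-03 -1.00000e-03  9.40000e-01]
 [-1.00000e-03  2.93000e-01 -9.56000e-01 -1.60836e+02]
 [ 0.00000e+00  0.00000e+00  0.00000e+00  1.00000e+00]] 338.80437746177086 256.0737517927783 189.20866261283084 [-0.070825  0.        0.        0.        0.      ]
[[ 0.035  0.999  0.001]
 [ 0.999 -0.035 -0.001]
 [-0.001  0.001 -1.   ]]
[array([114., -74.,  -1.]), array([777., -99.,   4.]), array([ 384., -252.,  425.]), array([ 498., -256.,  425.]), array([ 439., -346.,   -2.])]
```

View pics/w1.png

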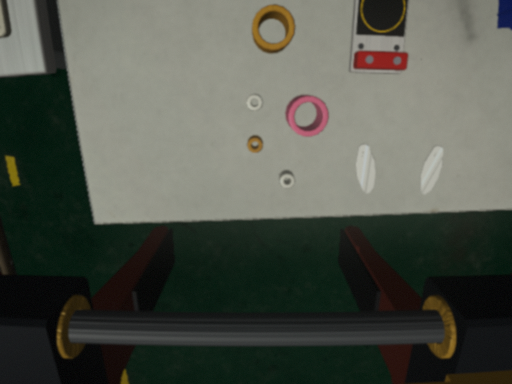

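The wrist picture shows brass bushing_22 at (255,144), with white ones at (254,102) and (287,180). The pink one is at (307,116), bushing_52 at (273,28), and pad_4 and the red end at about (382,20)–(380,62).

```bash
cat >> h.py <<'E'
def brass(im,W):
    hsv=cv2.cvtColor(im['pixels'],cv2.COLOR_RGB2HSV)
    m=((hsv[...,0]>10)&(hsv[...,0]<28)&(hsv[...,1]>100)&(hsv[...,2]>70)).astype(np.uint8)
    m=cv2.morphologyEx(m,cv2.MORPH_CLOSE,np.ones((3,3)))
    n,l,st,c=cv2.connectedComponentsWithStats(m)
    for i in range(1,n):
        if st[i,4]<60: continue
        P=W[l==i];zt=np.nanpercentile(P[:,2],85)
        if not 18<zt<80: continue
        # project pixels of the blob's rim: keep top-height points
        q=P[abs(P[:,2]-zt)<4][:,:2].astype(np.float32)
        if len(q)<20: continue
        (x,y),r=cv2.minEnclosingCircle(q)
        print('brass px',np.round(c[i]),'z',round(zt,1),'c',np.round([x,y],1),'D',round(2*r,1),'bbc',np.round((np.percentile(q,2,0)+np.percentile(q,98,0))/2,1))
def pads(im,W):
    g=im['pixels'].max(-1)
    for d in models.look_for(im,'pad_1'):
        if d['conf']<.4: continue
        c,r,w,h=d['bbox'];x0,x1,y0,y1=[int(v) for v in (c-w/2-4,c+w/2+4,r-h/2-4,r+h/2+4)]
        if x0<0 or y0<0 or x1>511 or y1>383: print('pad cut',np.round([c,r]));continue
        m=np.zeros(g.shape,np.uint8);m[y0:y1,x0:x1]=g[y0:y1,x0:x1]<85
        m=cv2.morphologyEx(m,cv2.MORPH_CLOSE,np.ones((5,5)))
        n,l,st,_=cv2.connectedComponentsWithStats(m)
        k=l==1+np.argmax(st[1:,4]);q=W[k];q=q[abs(q[:,2]-15)<7][:,:2].astype(np.float32)
        rc=cv2.minAreaRect(q);print('pad',np.round([c,r]),round(d['conf'],2),'c',np.round(rc[0],1),np.round(rc[1],1),round(rc[2],1),'mean',np.round(q.mean(0),1))
def look(name=None):
    o=ctrl.get_obs();im=viewer.get_image('wrist');W=cloud(im,wristT(im,o))
    print('t',o['t'],'ee',np.round(o['ee_pos'],1),'rv',np.round(o['orientation'],3),'w',round(o['width'],1))
    brass(im,W);pads(im,W)
    if name: save(im,name)
    return im,W
E
python3 -c "
from h import *
look()"
```

```text
t 1.55 ee [ 438.6 -274.3  321.7] rv [ 2.263e+00  2.179e+00 -1.000e-03] w 87.7
brass px [274.  26.] z 49.5 c [ 467.1 -126. ] D 51.7 bbc [ 467.1 -125.9]
brass px [256. 143.] z 25.4 c [ 439.6 -269.3] D 20.2 bbc [ 439.6 -269.7]
pad cut [383.  18.]
```

Request:
play_rows(dp=[[1,5,0],[0,0,-40],[0,0,-40],[0,0,-40],[0,0,-40],[0,0,-40],[0,0,-40],[0,0,0]], yaw=[0,0,0,0,0,0,0,0], gripper=0.5)

```text
t: 2.32
ee_pos: [434.0, -267.5, 74.4]
orientation: [-2.257, -2.166, 0.005]
ft_force: [-2.0, 0.3, -0.2]
width: 43.7
grasp_force: 0.0
```

```bash
python3 -c "
from h import *
look('w2.png')"
```

```text
t 2.3167 ee [ 434.  -267.5   74.4] rv [-2.257 -2.166  0.005] w 43.7
brass px [306.   5.] z 49.4 c [ 465.5 -144.9] D 32.1 bbc [ 465.4 -147.6]
brass px [263. 216.] z 25.3 c [ 439.1 -269.9] D 20.8 bbc [ 439.2 -270. ]
```

View pics/w2.png

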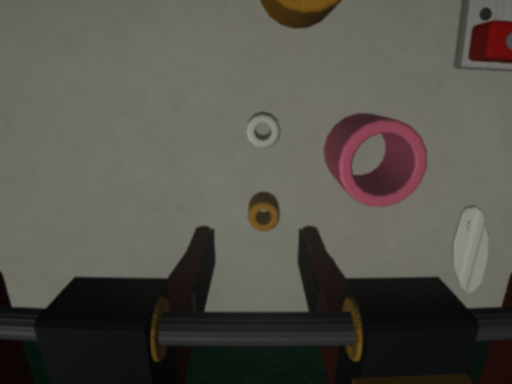

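Bushing_22 is at (263,212) between and ahead of the fingertips, and it is clear of the pink and white ones. I'll go lower.

Request:
play_rows(dp=[[0,0,-20],[0,0,-20],[0,0,0],[0,0,0],[0,0,0]], yaw=[0,0,0,0,0])

```text
t: 2.83
ee_pos: [440.8, -270.8, 44.2]
orientation: [2.261, 2.175, 0.001]
ft_force: [-0.2, 0.4, 0.7]
width: 44.1
grasp_force: 0.0
```

Request:
play_rows(dp=[[-1,1,-20],[0,0,-20],[0,0,0],[0,0,0]], yaw=[0,0,0,0])

```text
t: 3.17
ee_pos: [438.8, -268.9, 2.7]
orientation: [2.263, 2.178, 0.0]
ft_force: [-0.2, 0.7, 0.7]
width: 44.1
grasp_force: 0.0
```

Request:
play_rows(dp=[[0,0,0],[0,0,0],[0,0,0],[0,0,0],[0,0,0],[0,0,0],[0,0,0],[0,0,0]], yaw=[0,0,0,0,0,0,0,0], gripper=1)

```text
t: 3.83
ee_pos: [438.9, -268.9, 2.3]
orientation: [2.263, 2.178, 0.0]
ft_force: [-1.6, -0.3, 6.7]
width: 18.0
grasp_force: 30.0
```

Request:
play_rows(dp=[[0,0,20],[0,0,30],[0,0,35],[0,0,40],[0,0,0],[0,0,0]], yaw=[0,0,0,0,0,0])

```text
t: 4.33
ee_pos: [439.8, -269.5, 128.9]
orientation: [2.26, 2.175, 0.002]
ft_force: [-0.4, 0.8, -0.7]
width: 18.1
grasp_force: 30.0
```

```bash
python3 -c "
from h import *
im,W=look()
save(im,'w3.png',(130,180,400,384),2.5)"
```

```text
t 4.3333 ee [ 439.8 -269.5  128.9] rv [2.260e+00 2.175e+00 2.000e-03] w 18.1
brass px [284.  13.] z 49.4 c [ 465.9 -134.8] D 46.4 bbc [ 466.1 -142.6]
pad cut [466.   5.]
```

View pics/w3.png

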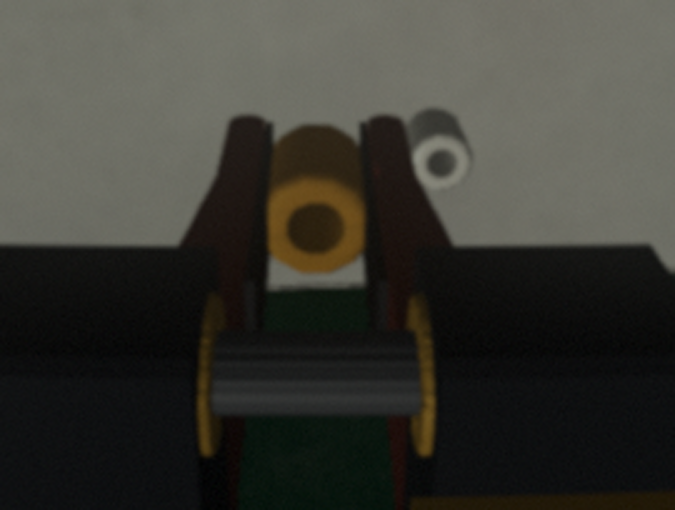

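Bushing_22 is held upright between the fingertips. Next I'll go up to see the pads.

Request:
play_rows(dp=[[0,0,40],[20,12,35],[40,22,35],[40,22,35],[40,22,35],[30,12,20],[0,0,0],[0,0,0]], yaw=[0,0,0,0,0,0,0,0])

```text
t: 5.1
ee_pos: [576.0, -196.1, 295.9]
orientation: [-2.26, -2.18, 0.001]
ft_force: [-1.2, 0.0, -1.4]
width: 17.9
grasp_force: 30.0
```

Request:
play_rows(dp=[[0,0,0]], yaw=[0])

```text
t: 5.18
ee_pos: [573.7, -196.6, 294.5]
orientation: [-2.26, -2.176, 0.004]
ft_force: [0.2, 0.3, -0.6]
width: 17.4
grasp_force: 30.0
```

```bash
python3 -c "
from h import *
look('w4.png')"
```

```text
t 5.1833 ee [ 573.7 -196.6  294.5] rv [-2.26  -2.176  0.004] w 17.4
brass px [162.  12.] z 41.4 c [474.1 -19.2] D 41.0 bbc [474.1 -27.2]
brass px [163.  98.] z 49.3 c [ 467.  -125.2] D 51.0 bbc [ 467.1 -125.1]
brass px [486. 177.] z 47.7 c [ 891.6 -240.8] D 76.0 bbc [ 885.4 -239.7]
pad [284.  73.] 0.95 c [610.1 -99.5] [66.6 64.3] 86.3 mean [609.8 -99.1]
pad cut [285.  19.]
```

View pics/w4.png

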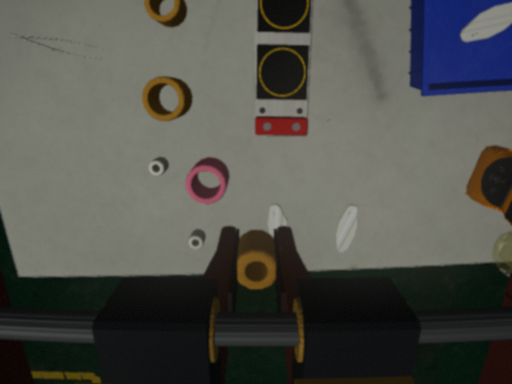

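Pad_4 is at (284,73), above the red block at (281,126), and bushing_22 is in the grip at (257,260). Next I'll move above pad_4.

Request:
play_rows(dp=[[12,32,-10],[12,32,-10],[12,33,-10],[0,0,-40],[0,0,-40],[0,0,-40],[0,0,-40],[0,0,0]], yaw=[0,0,0,0,0,0,0,0])

```text
t: 5.95
ee_pos: [604.0, -99.5, 98.7]
orientation: [-2.256, -2.169, 0.014]
ft_force: [-1.7, -0.2, -0.7]
width: 18.3
grasp_force: 30.0
```

Request:
play_rows(dp=[[0,0,-30],[0,0,-20],[0,0,0],[0,0,0],[0,0,0]], yaw=[0,0,0,0,0])

```text
t: 6.37
ee_pos: [612.1, -100.6, 59.4]
orientation: [2.263, 2.177, 0.002]
ft_force: [-0.4, -1.1, 0.7]
width: 17.8
grasp_force: 30.0
```

```bash
python3 -c "
from h import *
look()"
```

```text
t 6.3667 ee [ 612.1 -100.6   59.4] rv [2.263e+00 2.177e+00 2.000e-03] w 17.8
brass px [ 14. 103.] z 41.1 c [477.8 -19.6] D 40.0 bbc [484.4 -20.2]
brass px [ 35. 272.] z 49.0 c [ 472.9 -121.8] D 49.0 bbc [ 476.9 -121.8]
pad [251.  87.] 0.91 c [613.6 -19.7] [66.2 63.9] 87.2 mean [613.5 -18.6]
pad [251. 212.] 0.88 c [ 609.2 -100.1] [69.2 65.7] 89.7 mean [608.4 -90.1]
```

Request:
play_rows(dp=[[-2,1,-20],[0,0,-15],[0,0,0],[0,0,0],[0,0,0]], yaw=[0,0,0,0,0])

```text
t: 6.88
ee_pos: [610.1, -99.1, 23.8]
orientation: [2.262, 2.178, 0.002]
ft_force: [0.3, 1.1, -0.3]
width: 17.9
grasp_force: 30.0
```

Request:
play_rows(dp=[[0,0,-3],[0,0,-2.5],[0,0,0],[0,0,0]], yaw=[0,0,0,0])

```text
t: 7.22
ee_pos: [609.8, -99.1, 17.3]
orientation: [2.263, 2.178, 0.001]
ft_force: [-0.4, -0.1, 2.3]
width: 17.8
grasp_force: 30.0
```

Request:
play_rows(dp=[[0,0,0],[0,0,0],[0,0,0],[0,0,0],[0,0,0]], yaw=[0,0,0,0,0], gripper=0.5)

```text
t: 7.63
ee_pos: [609.0, -98.9, 16.7]
orientation: [-2.263, -2.178, 0.0]
ft_force: [-0.0, 0.3, -0.3]
width: 43.3
grasp_force: 0.0
```

Request:
play_rows(dp=[[0,0,20],[0,0,40],[0,0,40],[0,0,40],[0,0,40],[0,0,0],[0,0,0]], yaw=[0,0,0,0,0,0,0])

```text
t: 8.22
ee_pos: [610.8, -99.2, 199.8]
orientation: [2.26, 2.175, 0.005]
ft_force: [-0.0, -0.6, -0.7]
width: 44.2
grasp_force: 0.0
```

```bash
python3 -c "
from h import *
look()"
```

```text
t 8.2167 ee [610.8 -99.2 199.8] rv [2.26  2.175 0.005] w 44.2
brass px [103.  93.] z 41.2 c [474.4 -18.5] D 41.4 bbc [474.4 -18.4]
brass px [254. 172.] z 40.3 c [ 611.  -100.3] D 21.5 bbc [ 611.2 -100.1]
brass px [110. 204.] z 49.1 c [ 467.3 -124.7] D 51.4 bbc [ 467.4 -124.6]
brass px [486. 269.] z 33.5 c [ 888.3 -239. ] D 78.0 bbc [ 884.  -237.1]
pad cut [255.  20.]
pad [254.  89.] 0.66 c [614.  -20.2] [65.5 64.2] 87.6 mean [613.8 -19.1]
pad [253. 166.] 0.56 c [609.5 -99.5] [65.3 63.6] 87.4 mean [609.3 -97.5]
```

Bushing_22 stands on pad_4, about 1 mm from its middle. Next is bushing_42 at (474,-19).

Request:
play_rows(dp=[[-34,20,0],[-34,20,0],[-34,20,0],[-34,20,0],[0,0,-30],[0,0,-30],[0,0,-30],[0,0,0]], yaw=[0,0,0,0,0,0,0,0], gripper=0.1)

```text
t: 8.98
ee_pos: [468.1, -18.5, 101.3]
orientation: [-2.257, -2.173, 0.012]
ft_force: [-1.2, 0.5, -0.4]
width: 79.2
grasp_force: 0.0
```

Request:
play_rows(dp=[[0,0,0],[0,0,0]], yaw=[0,0])

```text
t: 9.15
ee_pos: [473.1, -19.0, 106.8]
orientation: [-2.263, -2.178, 0.001]
ft_force: [0.0, 0.5, -0.1]
width: 79.2
grasp_force: 0.0
```

```bash
python3 -c "
from h import *
look()"
```

```text
t 9.15 ee [473.1 -19.  106.8] rv [-2.263e+00 -2.178e+00  1.000e-03] w 79.2
brass px [256. 202.] z 41.3 c [473.8 -18.6] D 41.3 bbc [473.9 -18.1]
brass px [250. 310.] z 49.1 c [ 466.3 -102.8] D 21.6 bbc [ 466.4 -101.9]
brass px [252. 352.] z 49.2 c [ 466.  -138.4] D 41.2 bbc [ 466.1 -142.8]
pad cut [454.  11.]
pad [431. 187.] 0.75 c [614.7 -20.4] [67.5 67.4] 87.0 mean [612.5 -18.4]
pad [446.  82.] 0.74 c [618.9  59.9] [67.  67.8] 86.9 mean [616.5  60.8]
pad [421. 267.] 0.71 c [611.  -92.1] [51.4 67.2] 87.8 mean [608.8 -83.3]
```

Request:
play_rows(dp=[[1,0,-35],[0,0,-35],[0,0,-28],[0,0,0],[0,0,0],[0,0,0]], yaw=[0,0,0,0,0,0])

```text
t: 9.75
ee_pos: [475.5, -19.1, 10.5]
orientation: [2.262, 2.177, 0.002]
ft_force: [-0.6, 0.3, 0.4]
width: 79.0
grasp_force: 0.0
```

Request:
play_rows(dp=[[0,0,0],[0,0,0],[0,0,0],[0,0,0],[0,0,0],[0,0,0],[0,0,0],[0,0,0]], yaw=[0,0,0,0,0,0,0,0], gripper=1)

```text
t: 10.42
ee_pos: [474.0, -18.9, 9.0]
orientation: [-2.263, -2.178, 0.0]
ft_force: [-1.6, 0.5, 5.7]
width: 39.1
grasp_force: 30.0
```

Request:
play_rows(dp=[[0,0,25],[0,0,35],[0,0,40],[36,20,0],[36,20,0],[36,20,0],[35,19,0],[0,0,0]], yaw=[0,0,0,0,0,0,0,0])

```text
t: 11.08
ee_pos: [624.0, 63.2, 109.7]
orientation: [2.258, 2.178, 0.01]
ft_force: [-0.2, -0.7, -0.7]
width: 39.2
grasp_force: 30.0
```

Request:
play_rows(dp=[[0,0,0],[0,0,0],[0,0,0]], yaw=[0,0,0])

```text
t: 11.33
ee_pos: [615.4, 59.5, 108.0]
orientation: [-2.263, -2.177, 0.003]
ft_force: [-0.7, 0.8, -1.4]
width: 39.0
grasp_force: 30.0
```

```bash
python3 -c "
from h import *
look()"
```

```text
t 11.3333 ee [615.4  59.5 108. ] rv [-2.263 -2.177  0.003] w 39.0
brass px [256. 369.] z 39.6 c [610.9 -99.9] D 21.5 bbc [610.7 -99.4]
pad [259. 191.] 0.97 c [617.1  59.9] [66.8 67.9] 87.9 mean [618.   68.1]
pad [260.  85.] 0.73 c [621.6 140. ] [65.6 63.9] 87.1 mean [621.7 141. ]
pad [256. 282.] 0.59 c [613.7   3. ] [ 7.8 26. ] 87.2 mean [614.4   3.3]
pad cut [256. 363.]
```

Request:
play_rows(dp=[[1,0.5,-30],[0,0,-30],[0,0,-18],[0,0,0],[0,0,0],[0,0,0]], yaw=[0,0,0,0,0,0])

```text
t: 11.93
ee_pos: [618.8, 60.3, 32.0]
orientation: [2.263, 2.177, 0.002]
ft_force: [0.4, -0.5, -1.5]
width: 39.0
grasp_force: 30.0
```

Request:
play_rows(dp=[[-0.5,-0.2,-4],[0,0,-3],[0,0,0],[0,0,0],[0,0,0]], yaw=[0,0,0,0,0])

```text
t: 12.35
ee_pos: [617.9, 60.4, 24.2]
orientation: [2.263, 2.178, 0.001]
ft_force: [-0.4, -1.1, -0.9]
width: 39.0
grasp_force: 30.0
```

Request:
play_rows(dp=[[0,0,-0.7],[0,0,0],[0,0,0]], yaw=[0,0,0])

```text
t: 12.6
ee_pos: [618.0, 60.4, 24.0]
orientation: [2.263, 2.178, 0.001]
ft_force: [-1.3, -0.8, 5.4]
width: 39.3
grasp_force: 30.0
```

Request:
play_rows(dp=[[0,0,0],[0,0,0],[0,0,0],[0,0,0],[0,0,0]], yaw=[0,0,0,0,0], gripper=0.2)

```text
t: 13.02
ee_pos: [617.7, 60.3, 23.0]
orientation: [-2.264, -2.179, 0.0]
ft_force: [-1.1, -0.1, 0.7]
width: 68.3
grasp_force: 0.0
```

Request:
play_rows(dp=[[0,0,20],[0,0,40],[0,0,40],[0,0,40],[0,0,40],[0,0,0],[0,0,0],[0,0,0]], yaw=[0,0,0,0,0,0,0,0])

```text
t: 13.68
ee_pos: [617.2, 60.3, 202.7]
orientation: [-2.263, -2.178, 0.001]
ft_force: [-0.8, -0.2, -1.2]
width: 70.4
grasp_force: 0.0
```

```bash
python3 -c "
from h import *
look()"
```

```text
t 13.6833 ee [617.2  60.3 202.7] rv [-2.263e+00 -2.178e+00  1.000e-03] w 70.4
brass px [256. 169.] z 56.1 c [619.5  60.7] D 41.4 bbc [619.5  61.1]
brass px [254. 306.] z 40.2 c [610.7 -98.9] D 20.8 bbc [611.  -96.5]
pad [256. 291.] 0.93 c [610.6 -95.6] [60.2 65.5] 87.9 mean [609.6 -91. ]
pad [257.  86.] 0.85 c [621.9 139.9] [65.1 64.3] 87.8 mean [621.8 140.6]
pad [257. 234.] 0.81 c [613.7 -20.8] [67.8 63.3] 86.9 mean [613.7 -18.3]
pad [256. 166.] 0.77 c [617.5  60.1] [65.5 63.8] 86.9 mean [616.5  68.4]
```

Request:
play_rows(dp=[[-25,-31,0],[-25,-31,0],[-25,-31,0],[-25,-31,0],[-25,-31,0],[-25,-30,0],[0,0,-30],[0,0,-30]], yaw=[0,0,0,0,0,0,0,0], gripper=0)

```text
t: 14.45
ee_pos: [466.8, -126.5, 142.6]
orientation: [2.266, 2.173, 0.001]
ft_force: [-0.0, -0.1, 0.1]
width: 87.9
grasp_force: 0.0
```

Request:
play_rows(dp=[[0,0,-20],[0,0,0],[0,0,0],[0,0,0]], yaw=[0,0,0,0])

```text
t: 14.78
ee_pos: [467.9, -124.6, 123.2]
orientation: [-2.263, -2.178, 0.001]
ft_force: [0.1, 0.4, 0.1]
width: 88.1
grasp_force: 0.0
```

```bash
python3 -c "
from h import *
look()"
```

```text
t 14.7833 ee [ 467.9 -124.6  123.2] rv [-2.263e+00 -2.178e+00  1.000e-03] w 88.1
brass px [432. 154.] z 39.9 c [ 610.5 -100.7] D 21.8 bbc [ 610.1 -100.4]
brass px [253. 199.] z 49.3 c [ 466.6 -124.9] D 50.9 bbc [ 466.8 -124.7]
pad cut [439.  50.]
pad [427. 150.] 0.61 c [ 610.6 -100.2] [66.8 68. ] 87.2 mean [606.4 -97.7]
```

Request:
play_rows(dp=[[-1,0,-35],[0,0,-35],[0,0,-30],[0,0,-11],[0,0,0],[0,0,0],[0,0,0]], yaw=[0,0,0,0,0,0,0])

```text
t: 15.47
ee_pos: [468.0, -125.0, 13.7]
orientation: [2.262, 2.177, 0.002]
ft_force: [-0.3, 0.4, 0.7]
width: 87.8
grasp_force: 0.0
```

Request:
play_rows(dp=[[0,0,0],[0,0,0],[0,0,0],[0,0,0],[0,0,0],[0,0,0],[0,0,0]], yaw=[0,0,0,0,0,0,0], gripper=1)

```text
t: 16.05
ee_pos: [466.4, -124.6, 12.2]
orientation: [-2.263, -2.178, 0.0]
ft_force: [-1.0, 0.8, 4.6]
width: 48.1
grasp_force: 30.0
```

Request:
play_rows(dp=[[0,0,20],[0,0,35],[0,0,40],[0,0,35],[0,0,0],[0,0,0]], yaw=[0,0,0,0,0,0])

```text
t: 16.55
ee_pos: [467.9, -125.0, 143.7]
orientation: [2.261, 2.176, 0.003]
ft_force: [-0.6, -0.7, -2.2]
width: 48.1
grasp_force: 30.0
```

Request:
play_rows(dp=[[19,33,0],[19,33,0],[19,33,0],[20,33,0],[19,33,0],[19,33,0],[20,33,0],[19,33,0]], yaw=[0,0,0,0,0,0,0,0])

```text
t: 17.22
ee_pos: [619.9, 140.9, 139.1]
orientation: [-2.262, -2.177, 0.006]
ft_force: [0.6, -1.6, -1.7]
width: 48.4
grasp_force: 30.0
```

Request:
play_rows(dp=[[0,0,-25],[0,0,-25],[0,0,-20],[0,0,-20],[0,0,0],[0,0,0],[0,0,0],[0,0,0]], yaw=[0,0,0,0,0,0,0,0])

```text
t: 17.88
ee_pos: [621.3, 139.4, 52.9]
orientation: [2.263, 2.178, 0.002]
ft_force: [0.6, 0.4, -2.2]
width: 47.9
grasp_force: 30.0
```

```bash
python3 -c "
from h import *
look()"
```

```text
t 17.8833 ee [621.3 139.4  52.9] rv [2.263e+00 2.178e+00 2.000e-03] w 47.9
brass px [256. 363.] z 56.0 c [618.8  61.4] D 42.0 bbc [618.8  62.6]
pad [256. 214.] 0.9 c [622.8 152. ] [42.  67.6] 86.5 mean [621.7 159.8]
pad [253. 352.] 0.68 c [616.1  33.3] [15.1 63.8] 84.4 mean [610.4  34. ]
pad cut [254. 377.]
```

Request:
play_rows(dp=[[0,0.5,-15],[0,0,-9],[0,0,0],[0,0,0],[0,0,0]], yaw=[0,0,0,0,0])

```text
t: 18.4
ee_pos: [620.1, 139.7, 27.5]
orientation: [-2.263, -2.178, 0.002]
ft_force: [0.3, 0.6, -2.2]
width: 47.9
grasp_force: 30.0
```

Request:
play_rows(dp=[[0,0,-1],[0,0,-0.5],[0,0,0],[0,0,0]], yaw=[0,0,0,0])

```text
t: 18.73
ee_pos: [620.6, 139.8, 26.6]
orientation: [-2.264, -2.179, 0.0]
ft_force: [0.1, 0.6, -1.8]
width: 47.9
grasp_force: 30.0
```

Request:
play_rows(dp=[[0.5,0,-0.7],[0,0,0],[0,0,0]], yaw=[0,0,0])

```text
t: 18.98
ee_pos: [620.8, 139.8, 26.4]
orientation: [-2.263, -2.178, 0.001]
ft_force: [-3.3, -0.0, 6.0]
width: 48.5
grasp_force: 30.0
```

Request:
play_rows(dp=[[0,0,0],[0,0,0],[0,0,0],[0,0,0],[0,0,0]], yaw=[0,0,0,0,0], gripper=0.1)

```text
t: 19.4
ee_pos: [621.3, 139.9, 25.9]
orientation: [2.263, 2.178, 0.0]
ft_force: [0.4, 0.3, 0.2]
width: 77.5
grasp_force: 0.0
```

Request:
play_rows(dp=[[0,0,20],[0,0,40],[0,0,40],[0,0,40],[0,0,40],[0,0,0],[0,0,0],[0,0,0]], yaw=[0,0,0,0,0,0,0,0])

```text
t: 20.07
ee_pos: [620.8, 139.7, 205.5]
orientation: [-2.263, -2.178, 0.001]
ft_force: [-0.4, -1.3, -0.9]
width: 79.2
grasp_force: 0.0
```

```bash
python3 -c "
from h import *
look()"
```

```text
t 20.0667 ee [620.8 139.7 205.5] rv [-2.263e+00 -2.178e+00  1.000e-03] w 79.2
brass px [79. 12.] z 33.3 c [465. 301.] D 30.4 bbc [465.  296.3]
brass px [351.   8.] z 24.3 c [720.1 295.4] D 74.0 bbc [720.2 287.7]
brass px [499. 147.] z 74.0 c [844.4 161.5] D 37.2 bbc [844.7 161.5]
brass px [256. 171.] z 64.2 c [622.4 139.4] D 51.4 bbc [622.3 139.9]
brass px [255. 241.] z 56.0 c [619.5  61. ] D 41.0 bbc [619.3  61.5]
brass px [254. 361.] z 40.1 c [610.9 -99.6] D 21.0 bbc [610.8 -99.5]
pad [256. 233.] 0.9 c [618.1  59.5] [67.4 64.9] 86.3 mean [616.4  69.3]
pad [257. 164.] 0.75 c [621.6 140.2] [65.4 63.9] 87.0 mean [620.7 156.3]
pad [254. 355.] 0.7 c [ 609.1 -113.7] [39.4 66.6] 88.7 mean [ 607.7 -114.6]
pad [255. 292.] 0.67 c [614.  -16.9] [62.4 66.3] 87.8 mean [614.1 -15.4]
```

Request:
play_rows(dp=[[-32,24,0],[-32,24,0],[-32,24,0],[-32,24,0],[-31,24,0],[0,0,0],[0,0,0],[0,0,0]], yaw=[0,0,0,0,0,0,0,0])

```text
t: 20.83
ee_pos: [462.1, 259.7, 205.0]
orientation: [-2.263, -2.179, 0.002]
ft_force: [-0.4, -0.6, 0.1]
width: 78.7
grasp_force: 0.0
```

```bash
python3 -c "
from h import *
look('w5.png')"
```

```text
t 20.8333 ee [462.1 259.7 205. ] rv [-2.263e+00 -2.179e+00  2.000e-03] w 78.7
brass px [476.  94.] z 24.4 c [717.9 329.4] D 100.6 bbc [700.2 329.5]
brass px [256. 127.] z 33.3 c [464.6 301.7] D 30.8 bbc [464.8 302. ]
brass px [412. 269.] z 64.3 c [621.2 148.2] D 47.4 bbc [620.7 154.2]
pad [395. 247.] 0.95 c [622.1 158.1] [33.  69.7] 89.5 mean [617.4 163. ]
pad cut [364. 364.]
```

View pics/w5.png

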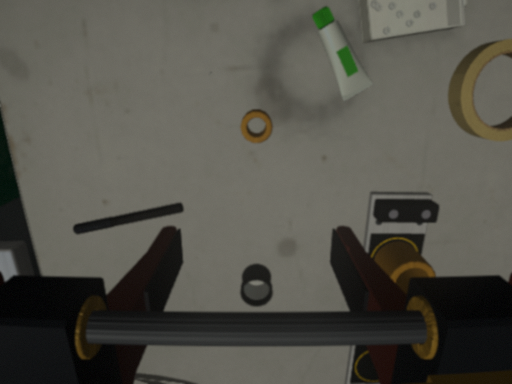

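Bushing_32 is at (256,127) with nothing near it, and the loupe is at (257,285), out of the way.

Request:
play_rows(dp=[[1,21,0],[1,21,0],[0,0,-40],[0,0,-40],[0,0,-30],[0,0,0],[0,0,0],[0,0,0]], yaw=[0,0,0,0,0,0,0,0])

```text
t: 21.6
ee_pos: [465.7, 301.8, 97.0]
orientation: [2.265, 2.177, 0.002]
ft_force: [0.0, 0.5, 0.1]
width: 78.9
grasp_force: 0.0
```

```bash
python3 -c "
from h import *
look()"
```

```text
t 21.6 ee [465.7 301.8  97. ] rv [2.265e+00 2.177e+00 2.000e-03] w 78.9
brass px [253. 204.] z 33.3 c [464.5 301.7] D 30.7 bbc [464.8 302.1]
```

Request:
play_rows(dp=[[0,0,-35],[0,0,-35],[0,0,-20],[0,0,0],[0,0,0],[0,0,0]], yaw=[0,0,0,0,0,0])

```text
t: 22.2
ee_pos: [465.6, 302.7, 8.0]
orientation: [2.263, 2.178, 0.005]
ft_force: [-0.3, -0.4, -0.4]
width: 79.1
grasp_force: 0.0
```

Request:
play_rows(dp=[[0,0,0],[0,0,0],[0,0,0],[0,0,0],[0,0,0],[0,0,0],[0,0,0],[0,0,0]], yaw=[0,0,0,0,0,0,0,0], gripper=1)

```text
t: 22.87
ee_pos: [464.1, 301.8, 5.9]
orientation: [-2.264, -2.178, 0.0]
ft_force: [-0.9, -0.6, 0.9]
width: 29.0
grasp_force: 0.2
```

Request:
play_rows(dp=[[0,0,20],[0,0,35],[0,0,40],[0,0,40],[0,0,0],[0,0,0],[0,0,0]], yaw=[0,0,0,0,0,0,0])

```text
t: 23.45
ee_pos: [463.7, 301.6, 140.5]
orientation: [-2.263, -2.178, 0.001]
ft_force: [-0.5, -0.4, -0.5]
width: 28.0
grasp_force: 30.0
```

Request:
play_rows(dp=[[17,-36,0],[17,-36,0],[17,-36,0],[17,-36,0],[17,-36,0],[17,-36,0],[17,-36,0],[17,-36,0]], yaw=[0,0,0,0,0,0,0,0])

```text
t: 24.12
ee_pos: [599.1, 11.9, 138.3]
orientation: [-2.261, -2.176, 0.005]
ft_force: [0.9, 0.5, -0.6]
width: 27.7
grasp_force: 30.0
```

Request:
play_rows(dp=[[14,-34,0],[0,0,-25],[0,0,-20],[0,0,0],[0,0,0],[0,0,0]], yaw=[0,0,0,0,0,0])

```text
t: 24.62
ee_pos: [613.7, -19.8, 95.3]
orientation: [-2.262, -2.178, 0.002]
ft_force: [0.0, -0.8, -0.3]
width: 28.1
grasp_force: 30.0
```

```bash
python3 -c "
from h import *
im,W=look()
for p in [(256,y) for y in range(215,275,6)]: print(p,np.round(W[p[1],p[0]],1),im['pixels'][p[1],p[0]])
save(im,'w6.png')"
```

```text
t 24.6167 ee [613.7 -19.8  95.3] rv [-2.262e+00 -2.178e+00  2.000e-03] w 28.1
brass px [259.  86.] z 56.1 c [619.2  60.6] D 41.6 bbc [619.1  60.7]
pad [255. 194.] 0.94 c [614.4 -16.8] [59.7 66.1] 87.2 mean [613.7 -12.6]
pad cut [256.   9.]
pad [258. 285.] 0.85 c [ 611.1 -110.5] [25.2 54.5] 89.1 mean [ 611.9 -112.8]
pad cut [262.   2.]
(256, 215) [614.2 -33.8  13.8] [32 28 20]
(256, 221) [615.4  -4.3  97.4] [52 38 16]
(256, 227) [615.4  -4.7 104.1] [54 40 18]
(256, 233) [615.4  -4.6 111.3] [54 40 17]
(256, 239) [615.4  -4.6 117.8] [54 39 16]
(256, 245) [615.4  -5.2 122.5] [119  85  32]
(256, 251) [615.3  -8.3 122.2] [132  95  32]
(256, 257) [612.9 -69.3  14.7] [36 28 14]
(256, 263) [614.4 -29.1  95.8] [56 40 14]
(256, 269) [614.4 -29.1 101.9] [56 40 16]
```

View pics/w6.png

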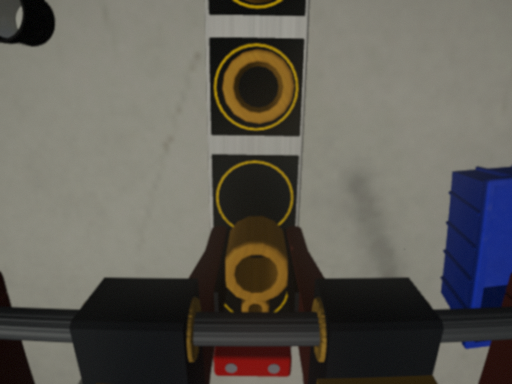

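Bushing_32 is held upright above pad_3 (circle at (256,195)). Bushing_42 stands centred in its circle at (258,87).

Request:
play_rows(dp=[[0,0.3,-30],[0,0,-30],[0,0,-11],[0,0,0],[0,0,0],[0,0,0]], yaw=[0,0,0,0,0,0])

```text
t: 25.22
ee_pos: [615.4, -19.7, 26.6]
orientation: [2.262, 2.178, 0.003]
ft_force: [0.8, 1.2, 0.0]
width: 28.1
grasp_force: 30.0
```

Request:
play_rows(dp=[[0,0,-2],[0,0,0],[0,0,0]], yaw=[0,0,0])

```text
t: 25.47
ee_pos: [614.8, -19.9, 23.9]
orientation: [2.263, 2.178, 0.002]
ft_force: [-0.3, -0.1, 0.2]
width: 27.8
grasp_force: 30.0
```

Request:
play_rows(dp=[[-0.7,0,-1],[0,0,-0.7],[0,0,0],[0,0,0]], yaw=[0,0,0,0])

```text
t: 25.8
ee_pos: [613.4, -19.9, 21.2]
orientation: [-2.263, -2.178, 0.0]
ft_force: [-0.6, -0.2, 0.5]
width: 27.9
grasp_force: 30.0
```

Request:
play_rows(dp=[[0,0,-0.7],[0,0,0],[0,0,0]], yaw=[0,0,0])

```text
t: 26.05
ee_pos: [613.5, -19.9, 20.9]
orientation: [2.264, 2.178, 0.0]
ft_force: [-1.5, -0.2, 5.6]
width: 28.0
grasp_force: 30.0
```

Contact, so I'll release, retreat and back off toward -y for a full view.

Request:
play_rows(dp=[[0,0,0],[0,0,0],[0,0,0],[0,0,0],[0,0,0]], yaw=[0,0,0,0,0], gripper=0.3)

```text
t: 26.47
ee_pos: [613.4, -19.9, 20.4]
orientation: [-2.263, -2.178, 0.0]
ft_force: [-0.2, -0.2, 0.6]
width: 57.8
grasp_force: 0.0
```

Request:
play_rows(dp=[[0,0,20],[0,0,40],[0,0,40],[0,0,40],[0,0,40],[0,0,40],[0,0,40],[0,0,0]], yaw=[0,0,0,0,0,0,0,0])

```text
t: 27.13
ee_pos: [617.6, -20.0, 289.5]
orientation: [2.256, 2.172, 0.015]
ft_force: [0.8, 0.1, -0.4]
width: 61.4
grasp_force: 0.0
```

Request:
play_rows(dp=[[0,-25,20],[0,-25,20],[0,-25,20],[0,0,0],[0,0,0],[0,0,0],[0,0,0]], yaw=[0,0,0,0,0,0,0])

```text
t: 27.72
ee_pos: [612.8, -93.8, 338.9]
orientation: [-2.261, -2.178, 0.002]
ft_force: [-0.2, 0.2, 0.1]
width: 61.6
grasp_force: 0.0
```

```bash
python3 -c "
from h import *
im,W=look()
save(im,'w7.png',(90,0,380,220),2.7)"
```

```text
t 27.7167 ee [612.8 -93.8 338.9] rv [-2.261e+00 -2.178e+00  2.000e-03] w 61.6
brass px [255.  27.] z 56.4 c [619.1  60.4] D 41.3 bbc [619.2  60.2]
brass px [255.  92.] z 48.3 c [614.8 -20. ] D 30.5 bbc [615.1 -19.8]
brass px [254. 152.] z 40.5 c [ 611.3 -100.5] D 20.9 bbc [ 611.2 -100.5]
brass px [441. 226.] z 49.4 c [ 912.4 -213.1] D 49.7 bbc [ 912.7 -208.9]
pad cut [258.  29.]
pad [254.  92.] 0.8 c [614.8 -20. ] [65.1 64.6] 87.7 mean [614.5 -19.2]
pad [256. 150.] 0.58 c [610.5 -99.8] [65.7 64.5] 86.7 mean [609.9 -98.6]
pad [256.  90.] 0.44 c [615.7 -17. ] [37.7 49. ] 87.8 mean [615.9 -15.3]
```

View pics/w7.png

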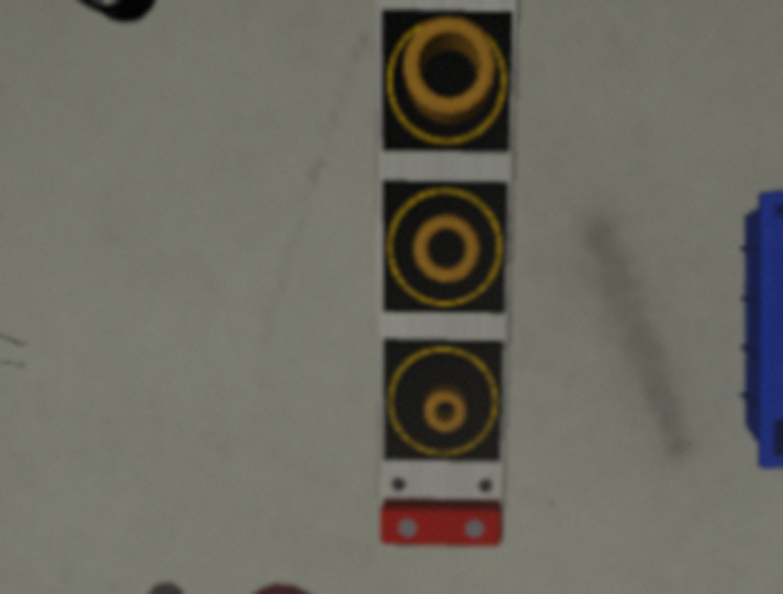

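The picture shows bushing_22, 32 and 42 centred on pads 4, 3 and 2 from the red block; each measures within about 1.5 mm of its pad. Bushing_52 measured (622,139.6) on pad_1, which is at (621.7,140). The arm is clear.

```bash
python3 -c "
from h import *
print(ticket.close_job())"
```

```text
the job is handed in; nothing more can be done
None
```

The job is handed in: all four bushings stand upright in order on the rail, smallest by the red end and largest at the black end, each within about 2 mm of its pad's middle, and I left the loupe where it was.

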